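# Fit and tack the missing funnel on a model tug

### The job

Stand the loose black funnel in the empty, already glued coaming on the model tug's deck, right down on the deck and upright, with its exhaust pipes facing aft like its twin's (away from the wheelhouse), and let go of it. Then take the UV curing torch (already switched on) from its ring stand, hold its lens about 4 cm from the middle of that coaming's aft edge, shining straight at it, steadily for a good two seconds to tack the joint, and stand the torch back lens-down on the pad inside its ring. Set both down without dropping them and leave the glue bottle, paint tin, cowl ventilator and brush where they are.

Things in the scene. Friction and masses are not known exactly. Their poses are not given: they have to be found in the camera images.
- funnel: The loose model funnel, black, standing on the bench; 84 x 52 mm plinth 12 mm thick, above it a vertical round-ended casing 52 mm long (x) and 28 mm wide (y; flat sides over the middle 24 mm of its length) up to 100 mm, a thin 31 mm wide top plate to 103 mm, two steel exhaust pipes bent aft on top, 120 mm tall in all; 0.1 to 0.2 kg. Origin: centre of the plinth's underside; z up, x towards the side the exhaust pipes are bent to (aft once fitted).
- exhaust (a point): Mouth of the aftmost exhaust pipe on the loose funnel, 20 mm along the funnel's x from its centre and 116 mm above its underside.
- seat: The empty coaming: a raised white rectangular rim fixed on the tug's grey deck beside the twin funnel, on either side of it. Inside 89 mm (x) by 57 mm (y), walls 4 mm thick and 8 mm high with a lip flared outward to 12 mm height: the funnel's plinth drops in with 2.5 mm to spare all round and rests on the deck. Origin: centre of the opening on the deck (69 mm above the bench); x points aft (away from the wheelhouse), z up.
- seam (a point): The joint to be tacked: middle of the empty coaming's aft edge, 46.5 mm aft of its centre, 12 mm above the deck (20 mm clear of the fitted funnel's casing, level with the top of its plinth).
- twin: The other funnel, the same as the loose one, already fixed in its own coaming 104 mm to one side of the empty one; its top is 120 mm above the deck. Same frame as the empty coaming's.
- house: The tug's superstructure on a 300 x 240 x 15 mm board: white deckhouse, grey deck (262 x 216 mm) 69 mm above the bench with 22 mm handrails along its sides and bow; forward the wheelhouse, roof 123 mm above the bench (radar bar to 144 mm), ending 20 mm forward of the centre. Fixed. Origin: centre of the board's underside; x aft, z up. The coamings lie 55 mm aft, 52 mm to either side of it.
- torch: The UV torch, a dark metal cylinder standing lens-down in the ring stand: 157 mm long, head 32 mm in diameter over the 30 mm next to the lens, body 28 mm in diameter from 38 to 138 mm, black tail cap 29.6 mm; 0.13 to 0.2 kg. Origin: centre of the lens face; z points from the lens to the tail, so it shines along -z.
- stand: The torch's ring stand, fixed: round foot 100 mm in diameter and 12 mm thick, 3 mm rubber pad (46 mm in diameter) in its middle, and above the pad a level steel ring, opening 40 mm, outside 50 mm, from 66 to 76 mm above the bench, on a thin post to one side (36 mm along the stand's x, no higher than the ring). Origin: centre of the foot's underside; z up.
- stand_pad (a point): Centre of the top of the stand's rubber pad, on the ring's axis, 15 mm above the bench: the torch's lens face rests here.
- glue: Bystander: blue glue bottle with white nozzle, 54 mm in diameter, 150 mm tall. Origin: centre of its underside.
- tin: Bystander: grey paint tin with a wire handle, 105 mm in diameter, 107 mm tall. Origin: centre of its underside.
- cowl: Bystander: small white model cowl ventilator, 44 mm foot, 70 mm tall. Origin: centre of its underside.
- brush: Bystander: flat paint brush lying on the bench, 180 mm long. Origin: on its underside.
Mind the look-alikes: they are no part of the job. Of the things that look like the torch, the middle-sized one is meant.

How it is judged (in metres and radians):
On the way, in this order (a step that is already met when the one before it is completed fails the run):
1. the funnel stands in the empty coaming, down on the deck, upright, exhausts aft, let go (z of funnel in the frame of seat below 0.003 m and horizontal distance between funnel and seat below 0.006 m and angle between funnel's own z axis and vertical below 0.05 rad and x of exhaust in the frame of seat above 0.008 m and contact force between the fingers and funnel below 0.1 N), for 0.2 s.
2. the held torch shines at the middle of the aft edge from 20 to 70 mm (beam within 15 mm of it), steadily for 2 s (contact force between the fingers and torch above 1 N and z of seam in the frame of torch between -0.07 and -0.02 m and x of seam in the frame of torch between -0.015 and 0.015 m and y of seam in the frame of torch between -0.015 and 0.015 m and linear speed of torch below 0.03 m/s and angular speed of torch below 0.3 rad/s and z of funnel in the frame of seat below 0.003 m and horizontal distance between funnel and seat below 0.006 m), for 2 s.
At the end, for the whole second after the job is handed in: The funnel rests in the formerly empty coaming (3 mm of the deck, 6 mm of its centre, 0.05 rad of upright), exhausts aft; the torch stands lens-down on the pad inside the ring (12 mm of its centre, 3 mm in height, 0.06 rad of upright); both released and at rest (z of funnel in the frame of seat below 0.003 m and horizontal distance between funnel and seat below 0.006 m and angle between funnel's own z axis and vertical below 0.05 rad and x of exhaust in the frame of seat above 0.008 m and distance between torch and stand_pad below 0.012 m and z of torch in the frame of stand below 0.018 m and angle between torch's own z axis and vertical below 0.06 rad and linear speed of each of torch, funnel below 0.01 m/s); the robot touches nothing.
It fails at once if the funnel is dropped (falls free from more than about 12 mm) (contact force between the fingers and funnel below 0.01 N and linear speed of funnel above 0.5 m/s).
It fails at once if the torch is dropped (falls free from more than about 12 mm) (contact force between the fingers and torch below 0.01 N and linear speed of torch above 0.5 m/s).
It fails at once if the glue bottle, tin, ventilator or brush is moved by more than 30 mm (distance of any of glue, tin, cowl, brush from where it was at the start of the episode above 0.03 m).
It also fails if it takes over 72 s, if anything falls off the work surface, if the arm or the gripper's body presses on something with over 40 N, if the wrist force passes 120 N, or if a joint passes its speed limit or range.

### The arm

A 6-joint arm with a two-finger parallel gripper is mounted at the origin on the work surface. World frame = base frame: x ahead of the robot, y to its left, z up, the work surface at z = 0. Lengths are in mm, angles in rad, forces in N, time in s.
With the tool pointing down it reaches from about 275 to 750 mm from the base axis. Payload 10.2 kg.
Tool frame: the origin (TCP) lies midway between the tips of the shut fingers; the grasp point (between the pads) lies 19 mm behind it (ctrl.grip_depth is the distance from the TCP to the grasp point, in mm); y points along the fingers, x is the direction in which the jaws open and shut, and the axes are right-handed (so a half turn about y gives the same grasp; the last joint's range is limited). The gripper opens to 85 mm and grips with 20 to 120 N. Pads are 22 mm wide; open, the fingers measure 114 mm over their backs; the gripper's body (76 mm by 85 mm) begins 54 mm behind the grasp point. The pads swing forward as they close: fully open they stand 13 mm farther back than shut.
Start: joints at [1.09, 0.313, 1.498, -0, 1.331, -0.223], TCP at [133.863, 507.653, 231.294] pointing down, gripper open.
Joint ranges: [-2.94, 2.94], [-0.97, 2.17], [0.19, 2.56], [-1.23, 4.37], [0.02, 3.11], [-2.88, 2.88]. Speed limits (rad/s): [2.39, 2.39, 3.01, 3.14, 3.14, 3.14].

### API

Orientations are given as a unit quaternion [w, x, y, z].
In Python, from rig import ctrl gives the robot as it stands. The module is installed in compiled form; this text tells all that it offers.
- The arm moves only by the tool drive_tool, never from a script. Its arguments are lists of equal length, an entry for each row: "gripper": the closure, from 0 (fully open) to 1 (shut); "offset": the shift along the tool's x, y, z in m, a list of three; "turn": the turn about the tool's y in degrees. In form: {"gripper": [gripper, ...], "offset": [[tx, ty, tz], ...], "turn": [turn, ...]}. A call has 1 to 20 rows; each row shifts and turns the commanded pose from where the row before left it, along the tool's axes as they then stand; what a row does not reach is not made up. A row lasts 1/12 s, in which the tool goes at most 41.7 mm and 7.16 degrees, less where a joint would pass 70% of its speed; a pose out of reach is approached as far as the arm can. A call is refused whole if a number of a shift passes 0.0417 or a number of a turn 7.16, either way. A call with a gripper value outside its range is refused whole. The fingers move at their own pace and stop on an object; "force" is the grip in N (left out, the last holds). Time passes only in rows, so rows that do not move let the fingers close. It gives the time, the measured TCP pose, the force and the opening at its end, in the units of the state.
- ctrl.sense(): the state, without advancing time (a new reading comes with each control period).
- ctrl.capture(name): name is "scene" or "top" or "wrist"; returns (picture, depth): 480x640x3 uint8, red, green, blue; 480x640 float32, mm along the optical axis (not along the pixel's ray), 0 where there is no reading.
- ctrl.camera_params(name): a dict with "fovy" (degrees; the focal length in pixels is half the picture's height over the tangent of half this angle, whatever the lens; pixels are square), "cx", "cy" (the principal point, pixels), "view" (4x4, takes a point from world to camera coordinates); the wrist camera has in their place "tool_from_camera" (4x4, takes a point from camera to tool coordinates, whose origin is the TCP and whose axes are the tool frame's). Camera axes: x right, y down, z forward; pixel columns grow to the right and rows downward; lengths in mm; the calibration is good to about 2 mm. A picture is of the moment at which its call begins: read the wrist's pose just before it. camera_params takes no time and is no camera call.
- ctrl.finish_job(): hands the job in, once; it reports no verdict.
Trained networks look in the newest picture that a camera, given by its name, has taken for a name from the list of things; names that differ only in an ending like _2 or _b are one class to them, and where a whole thing is asked for, a point or a joint stands for the part that bears it (a point fixed in the world has none). Each returns a list of dicts, best first, with "score" (0 to 1); they miss things now and then, are a little off and sometimes report something else, mostly with a low value. They report only what shows in the picture. A call takes as long as a camera call. They do not tell look-alikes from the thing itself.
- ctrl.boxes_of(camera, query): "centre" ([x, y, z] in mm, in the coordinates of the camera as it stood for that picture, good to about 4 mm: the middle of the surface that is visible of it).
- ctrl.regions_of(camera, query): "mask" (480x640 bool, what is visible of it).
- ctrl.pinpoint(camera, query): "centre" ([x, y, z] in mm, in the coordinates of the camera as it stood for that picture, good to about 4 mm: a listed point, or the origin of a listed thing).
The state is a dict: "time_s": time; "joints": joint angles; "dq": joint speeds; "tau": joint torques, N m; "eef_pos": TCP position; "ee_rot": TCP orientation; "force": force on the tool from outside, world axes, zero at the start; "wrist_torque": the same for the moment, N m; "grip_width": opening from 0.0 (shut) to 1.0 (fully open).
Only numpy, scipy, OpenCV 4.12 (cv2) and the standard library are available. Lean on these libraries where they do the work, as an engineer would, in place of code of your own. Each camera call takes 0.05 s, during which the arm holds its last target.

## Working session

There is one attempt and no reset: what is moved stays moved. The work goes in short steps, Python scripts to look and compute and a tool call to move; the robot and the scene stay as the last step left them, time stands still between calls to the robot, and variables do not carry over. Pictures are saved under pics/ and viewed, and the job is handed in when it is done.

Besides the shell and the picture viewer there is one more tool, called after "Request:" as name([rows], argument=value, ...), one row to a line, values as JSON. drive_tool: Moves the arm, as the interface text tells. Its arguments: {"type":"object","properties":{"gripper":{"type":"array","items":{"type":"number"}},"offset":{"type":"array","items":{"type":"array","items":{"type":"number"}}},"turn":{"type":"array","items":{"type":"number"}},"force":{"type":"number"}},"required":["gripper","offset","turn"]}

```bash
mkdir -p pics; cat > h.py <<'E'
import numpy as np, cv2
from rig import ctrl
from scipy.spatial.transform import Rotation as R
def K(name):
    p=ctrl.camera_params(name); f=240/np.tan(np.radians(p['fovy'])/2); return f,p['cx'],p['cy'],p
def tool():
    s=ctrl.sense(); T=np.eye(4); q=s['ee_rot']; T[:3,:3]=R.from_quat([q[1],q[2],q[3],q[0]]).as_matrix(); T[:3,3]=s['eef_pos']; return T
def w_from_c(name):
    p=ctrl.camera_params(name)
    if name=='wrist': return tool()@np.array(p['tool_from_camera'])
    return np.linalg.inv(np.array(p['view']))
def cloud(name,d,W=None):
    f,cx,cy,p=K(name); v,u=np.mgrid[0:480,0:640]
    P=np.stack([(u-cx)/f*d,(v-cy)/f*d,d,np.ones_like(d)],-1)
    if W is None: W=w_from_c(name)
    P=(P@W.T)[...,:3]; P[d<=0]=np.nan; return P
def save(n,im): cv2.imwrite('pics/'+n+'.png',cv2.cvtColor(im,cv2.COLOR_RGB2BGR))
def tw(W,c): return (W@np.r_[c,1])[:3]
E
python3 - <<'E'
from h import *
for n in ['scene','top']:
    im,d=ctrl.capture(n); save(n+'0',im); np.save(n+'0.npy',d)
    print(n,{k:v for k,v in ctrl.camera_params(n).items() if k!='view'})
    W=w_from_c(n); print(W.round(2)[:3])
    for q in ['funnel','seat','torch','stand','twin','stand_pad','seam','exhaust','house','glue','tin','cowl','brush']:
        for r in ctrl.pinpoint(n,q): print(q,round(r['score'],2),tw(W,r['centre']).round(0))
s=ctrl.sense();print(s)
E
```

```text
scene {'fovy': 55.94540250940875, 'cx': 314.01011987244914, 'cy': 235.92915145552172}
[[ 5.70000e-01  6.10000e-01 -5.50000e-01  1.13688e+03]
 [ 8.20000e-01 -4.10000e-01  3.90000e-01 -3.47380e+02]
 [ 1.00000e-02 -6.70000e-01 -7.40000e-01  8.25100e+02]]
funnel 0.81 [ 440. -360.   -2.]
seat 0.97 [563.  96.  65.]
seat 0.52 [491. 132.   4.]
torch 0.8 [ 748. -139.   -1.]
torch 0.69 [ 639. -154.   18.]
torch 0.6 [ 527. -129.   -1.]
stand 0.84 [ 639. -154.   -6.]
twin 0.7 [532. 199.  67.]
twin 0.61 [ 640. -151.   15.]
stand_pad 0.74 [ 642. -153.   12.]
seam 0.76 [604. 112.  85.]
exhaust 0.67 [ 455. -367.  112.]
house 0.58 [492. 131.   1.]
house 0.37 [560.  95.  64.]
glue 0.94 [ 705. -370.   -1.]
tin 0.76 [640. 455.  -3.]
cowl 0.95 [ 413. -135.   -0.]
brush 0.86 [430. 493.  -5.]
top {'fovy': 42.89867718309384, 'cx': 308.4593902157819, 'cy': 235.75411351780718}
[[-0.00000e+00 -9.80000e-01  2.00000e-01  2.70750e+02]
 [-1.00000e+00  0.00000e+00 -0.00000e+00  5.46400e+01]
 [ 0.00000e+00 -2.00000e-01 -9.80000e-01  1.48675e+03]]
funnel 0.89 [ 434. -358.    1.]
seat 0.84 [555.  94.  68.]
seat 0.37 [
[... 497 characters left out ...]
3 [430. 497.  -1.]
brush 0.25 [637. 454.  -1.]
{'time_s': 1.4, 'joints': array([ 1.08962522e+00,  3.12866622e-01,  1.49770761e+00,  2.41731399e-05,
        1.33101829e+00, -2.23405640e-01]), 'dq': array([ 0.00045694, -0.0006091 ,  0.00079003, -0.00081526, -0.00016602,
       -0.00217751]), 'tau': array([ 1.50340707e-03, -4.12158930e+01, -2.59901351e+01, -5.45744263e-05,
        4.05690525e-04,  1.60902084e-05]), 'eef_pos': array([133.84135219, 507.65165886, 231.30839708]), 'ee_rot': array([ 0.56012496, -0.56010985, -0.4315849 ,  0.43159178]), 'force': array([0.25696366, 0.63213514, 0.0345377 ]), 'wrist_torque': array([ 0.0389714 , -0.05655384, -0.03184822]), 'grip_width': 1.0017734097844007}
```

View images.

View pics/scene0.png

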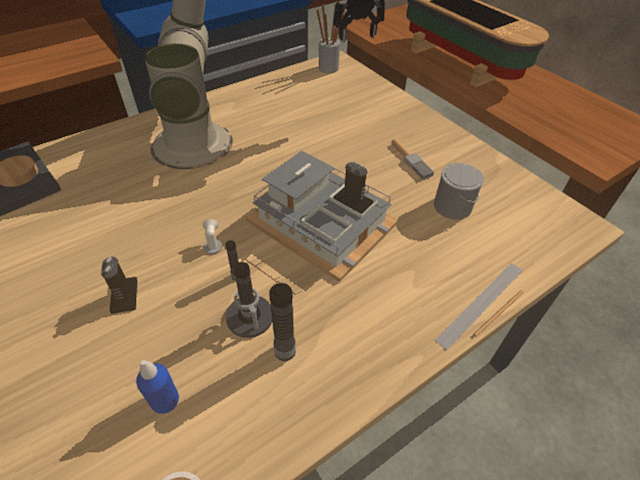

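View pics/top0.png

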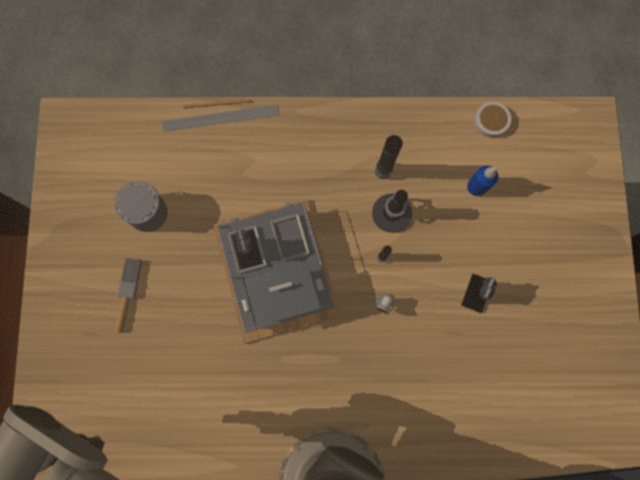

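```bash
python3 - <<'E'
from h import *
print(tool().round(3)); p=ctrl.camera_params('wrist'); print(p['fovy'],p['cx'],p['cy'],p['tool_from_camera'].round(3))
W=w_from_c('top'); d=np.load('top0.npy'); P=cloud('top',d)
# funnel plinth top
m=(abs(P[...,2]-12)<5)&(np.hypot(P[...,0]-437,P[...,1]+359)<60)
for z,c,rad in [(12,(437,-359),60)]:
    pts=P[m][:,:2].astype(np.float32); print(len(pts),cv2.minAreaRect(pts))
# deck region heights
m=(P[...,2]>60)&(np.hypot(P[...,0]-491,P[...,1]-130)<190)
print(cv2.minAreaRect(P[m&(abs(P[...,2]-69)<5)][:,:2].astype(np.float32)))
m=(abs(P[...,2]-81)<4)&(np.hypot(P[...,0]-557,P[...,1]-95)<65)
pts=P[m][:,:2].astype(np.float32); print(len(pts),cv2.minAreaRect(pts))
for n,c in [('small',(522,-129)),('mid',(636,-156)),('big',(746,-138))]:
    m=np.hypot(P[...,0]-c[0],P[...,1]-c[1])<25; print(n,np.nanmax(P[m][:,2]))
E
python3 -c "
import cv2
a=cv2.imread('pics/scene0.png')
cv2.imwrite('pics/crop_t.png',cv2.resize(a[220:380,200:320],None,fx=4,fy=3.7))"
```

```text
[[ 2.55000e-01 -0.00000e+00 -9.67000e-01  1.33841e+02]
 [ 9.67000e-01  0.00000e+00  2.55000e-01  5.07652e+02]
 [ 0.00000e+00 -1.00000e+00  0.00000e+00  2.31308e+02]
 [ 0.00000e+00  0.00000e+00  0.00000e+00  1.00000e+00]]
68.83065566328077 318.0763427512568 240.92450205305823 [[ 1.00000e+00  1.00000e-03 -1.00000e-03 -4.05000e-01]
 [ 1.00000e-03 -3.09000e-01  9.51000e-01 -1.42565e+02]
 [ 1.00000e-03 -9.51000e-01 -3.09000e-01  7.97480e+01]
 [ 0.00000e+00  0.00000e+00  0.00000e+00  1.00000e+00]]
383 ((436.4374694824219, -359.1316223144531), (104.76920318603516, 116.87923431396484), 38.798980712890625)
((491.142333984375, 130.576171875), (263.0096740722656, 216.3466796875), 15.726675987243652)
241 ((555.7047729492188, 98.0711669921875), (108.5905990600586, 100.28871154785156), 28.00351333618164)
small 122.06843417496339
mid 179.03717929553818
big 215.81104298013497
```

View pics/crop_t.png

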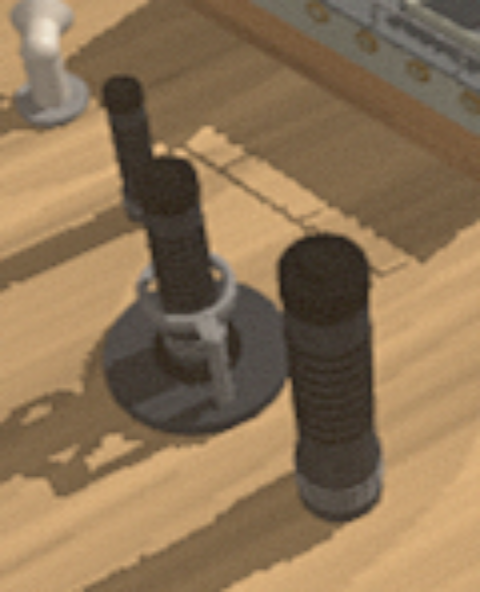

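Request:
drive_tool([
  [-0.0192,-0.0033,-0.028],
  [-0.0192,-0.0033,-0.028],
  [-0.0192,-0.0033,-0.028],
  [-0.0192,-0.0033,-0.028],
  [-0.0192,-0.0033,-0.028],
  [-0.0192,-0.0033,-0.028],
  [-0.0192,-0.0033,-0.028],
  [-0.0192,-0.0033,-0.028],
  [-0.0192,-0.0033,-0.028],
  [-0.0192,-0.0033,-0.028],
  [-0.0192,-0.0033,-0.028],
  [-0.0192,-0.0033,-0.028],
], gripper=[0,0,0,0,0,0,0,0,0,0,0,0], turn=[0,0,0,0,0,0,0,0,0,0,0,0])

```text
time_s: 2.4
eef_pos: [400.9, 197.7, 271.3]
ee_rot: [-0.56, 0.56, 0.432, -0.431]
force: [0.3, 0.5, 0.1]
grip_width: 0.999
```

Request:
drive_tool([
  [-0.0332,0,-0.0111],
  [-0.0332,0,-0.0111],
  [-0.0332,0,-0.0111],
  [-0.0332,0,-0.0111],
  [-0.0332,0,-0.0111],
  [-0.0332,0,-0.0111],
  [-0.0332,0,-0.0111],
  [-0.0332,0,-0.0111],
  [-0.0332,0,-0.0111],
  [-0.0332,0,-0.0111],
  [-0.0332,0,-0.0111],
  [-0.0332,0,-0.0111],
  [-0.0332,0,-0.0111],
  [-0.0332,0,-0.0111],
  [-0.0332,0,-0.0111],
  [-0.0332,0,-0.0111],
  [0,0,0],
  [0,0,0],
], gripper=[0,0,0,0,0,0,0,0,0,0,0,0,0,0,0,0,0,0], turn=[0,0,0,0,0,0,0,0,0,0,0,0,0,0,0,0,5.2,0])

```text
time_s: 3.9
eef_pos: [435.9, -361.0, 270.1]
ee_rot: [0.581, -0.58, -0.404, 0.404]
force: [0.2, 0.6, 0.1]
grip_width: 0.999
```

```bash
python3 - <<'E'
from h import *
T=tool(); print(ctrl.sense()['time_s'],T.round(3)); W=w_from_c('wrist')
im,d=ctrl.capture('wrist'); save('w1',im); P=cloud('wrist',d,W); np.save('w1P.npy',P)
for q in ['funnel','exhaust']:
    for r in ctrl.pinpoint('wrist',q): print(q,round(r['score'],2),tw(W,r['centre']).round(1))
z=P[...,2]; near=np.hypot(P[...,0]-437,P[...,1]+359)<65
for zz,t in [(12,3),(101,4)]:
    m=near&(abs(z-zz)<t)
    n,l,st,c=cv2.connectedComponentsWithStats(m.astype(np.uint8)); k=1+np.argmax(st[1:,4]); print(zz,st[k],cv2.minAreaRect(P[l==k][:,:2].astype(np.float32)))
print('bench',np.nanmedian(z[400:,:100]),np.nanmedian(z[abs(z)<10]))
E
```

```text
3.9 [[ 3.46000e-01 -1.00000e-03 -9.38000e-01  4.35932e+02]
 [ 9.38000e-01  1.00000e-03  3.46000e-01 -3.61030e+02]
 [ 1.00000e-03 -1.00000e+00  1.00000e-03  2.70054e+02]
 [ 0.00000e+00  0.00000e+00  0.00000e+00  1.00000e+00]]
funnel 0.6 [ 439.5 -354.5    0.8]
exhaust 0.78 [ 452.9 -365.5  114.7]
exhaust 0.42 [ 4.369e+02 -3.588e+02 -3.000e-01]
12 [ 299  158   48   74 1502] ((433.4078674316406, -355.96661376953125), (51.987937927246094, 84.039794921875), 67.74969482421875)
101 [ 306  185   35   59 1326] ((433.19183349609375, -355.84869384765625), (30.930789947509766, 53.522850036621094), 69.15312194824219)
bench 344.2220896257078 -0.18140494788104888
```

View pics/w1.png

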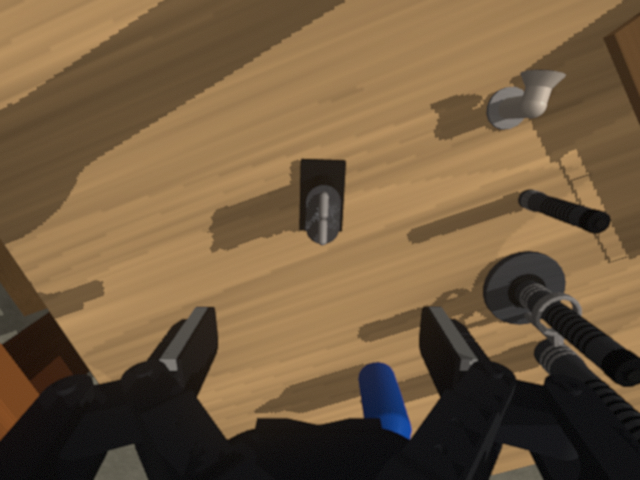

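Request:
drive_tool([
  [0.0031,0,0.0023],
  [0,0.03,0],
  [0,0.03,0],
  [0,0.03,0],
  [0,0.03,0],
  [0,0.03,0],
  [0,0.03,0],
  [0,0.02,0],
  [0,0.012,0],
  [0,0,0],
  [0,0,0],
  [0,0,0],
  [0,0,0],
  [0,0,0],
  [0,0,0],
  [0,0,0],
  [0,0,0],
  [0,0,0],
], gripper=[0,0,0,0,0,0,0,0,0,0,0.3,0.5,0.7,0.8,0.9,1,1,1], turn=[1.2,0,0,0,0,0,0,0,0,0,0,0,0,0,0,0,0,0], force=30)

```text
time_s: 5.55
eef_pos: [435.5, -356.3, 59.7]
ee_rot: [-0.583, 0.584, 0.4, -0.4]
force: [-0.4, 0.2, 6.3]
grip_width: 0.325
```

```bash
python3 - <<'E'
from h import *
s=ctrl.sense(); print(s['time_s'],s['eef_pos'],s['force'],s['grip_width']);im,d=ctrl.capture('wrist'); save('w2',im)
E
```

```text
5.55 [ 435.48938428 -356.33684459   59.72774537] [-0.36996875  0.20597619  6.3193733 ] 0.32512480052672016
```

View pics/w2.png

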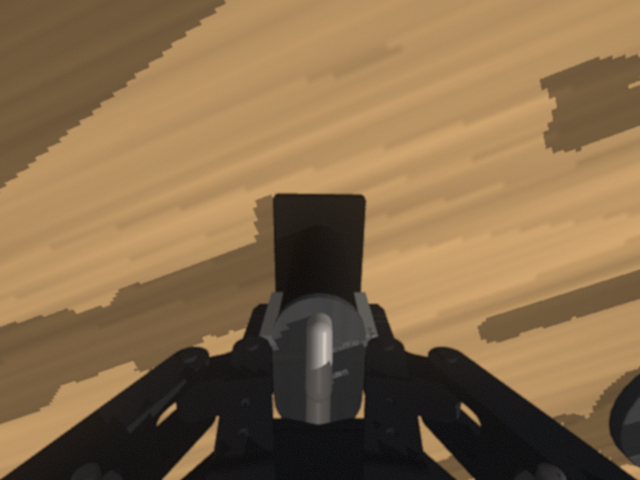

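Request:
drive_tool([
  [0,0,0],
  [0,-0.005,0],
  [0,-0.01,0],
  [0,-0.02,0],
  [0,-0.025,0],
  [0,-0.03,0],
  [0,-0.03,0],
  [0,-0.03,0],
  [0,-0.03,0],
  [0,-0.02,0],
  [0,-0.01,0],
  [0,0,0],
], gripper=[1,1,1,1,1,1,1,1,1,1,1,1], turn=[0,0,0,0,0,0,0,0,0,0,0,0], force=50)

```text
time_s: 6.6
eef_pos: [435.5, -356.4, 271.2]
ee_rot: [-0.582, 0.585, 0.4, -0.4]
force: [0.4, 0.2, -1.5]
grip_width: 0.324
```

Request:
drive_tool([
  [0.01,0,0],
  [0.02,0,0],
  [0.0284,0,-0.001],
  [0.0284,0,-0.001],
  [0.0284,0,-0.001],
  [0.0284,0,-0.001],
  [0.0284,0,-0.001],
  [0.0284,0,-0.001],
  [0.0284,0,-0.001],
  [0.0284,0,-0.001],
  [0.0284,0,-0.001],
  [0.0284,0,-0.001],
  [0.0284,0,-0.001],
  [0.0284,0,-0.001],
  [0.0284,0,-0.001],
  [0.0284,0,-0.001],
  [0.0284,0,-0.001],
  [0.0284,0,-0.001],
  [0.02,0,0],
  [0.01,0,0],
], gripper=[1,1,1,1,1,1,1,1,1,1,1,1,1,1,1,1,1,1,1,1], turn=[0,0,0,0,0,0,0,0,0,0,0,0,0,0,0,0,0,0,0,0])

```text
time_s: 8.27
eef_pos: [635.5, 120.9, 266.3]
ee_rot: [0.584, -0.582, -0.399, 0.401]
force: [-0.7, -0.3, -1.4]
grip_width: 0.323
```

Request:
drive_tool([
  [0,0,0],
  [0,0,0],
  [0,0,0],
  [0,0,0],
  [0,0,0],
  [0,0,0],
  [0,0,0],
  [0,0,0],
  [0,0,0],
  [0,0,0],
], gripper=[1,1,1,1,1,1,1,1,1,1], turn=[-3,-5,-5,-5,-5,-5,-5,-4.1,0,0])

```text
time_s: 9.1
eef_pos: [635.5, 117.7, 267.9]
ee_rot: [0.427, -0.426, -0.564, 0.564]
force: [-0.5, 0.3, -1.0]
grip_width: 0.324
```

```bash
cat > m2.py <<'E'
from h import *
import sys
T=tool(); s=ctrl.sense(); print(s['time_s'],T.round(3),s['force'],s['grip_width'],s['joints'].round(2)); W=w_from_c('wrist')
im,d=ctrl.capture('wrist'); save(sys.argv[1],im); P=cloud('wrist',d,W); np.save(sys.argv[1]+'.npy',d); np.save(sys.argv[1]+'W.npy',W);np.save(sys.argv[1]+'T.npy',T)
for q in ['seat','seam','funnel','exhaust']:
    for r in ctrl.pinpoint('wrist',q): print(q,round(r['score'],2),tw(W,r['centre']).round(1))
E
python3 m2.py w3
```

```text
9.1 [[-2.72000e-01 -2.00000e-03 -9.62000e-01  6.35494e+02]
 [ 9.62000e-01 -0.00000e+00 -2.72000e-01  1.17735e+02]
 [ 0.00000e+00 -1.00000e+00  2.00000e-03  2.67908e+02]
 [ 0.00000e+00  0.00000e+00  0.00000e+00  1.00000e+00]] [-0.49024561  0.33356965 -1.01060082] 0.32431486866236015 [ 0.    0.58  1.01 -0.    1.56 -1.84]
seam 0.93 [602.1 111.3  80.9]
seam 0.56 [632.5 456.7  -3.5]
funnel 0.69 [636.3 118.3 208.2]
```

View pics/w3.png

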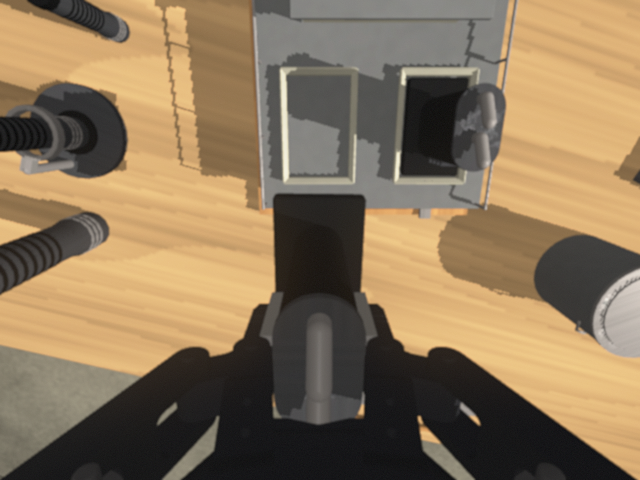

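```bash
cat > an.py <<'E'
from h import *
import sys
n=sys.argv[1]; d=np.load(n+'.npy'); W=np.load(n+'W.npy'); T=np.load(n+'T.npy'); P=cloud('wrist',d,W); z=P[...,2]
def comp(m,seed=None):
    nn,l,st,c=cv2.connectedComponentsWithStats(m.astype(np.uint8)); k=1+np.argmax(st[1:,4]); return l==k,st[k]
c=np.array([558,95.4])
near=(np.hypot(P[...,0]-c[0],P[...,1]-c[1])<66)
print('deck z',np.nanmedian(z[near&(abs(z-69)<6)]))
for lo in (75,77):
    m,st=comp(near&(z>lo)&(z<87)); r=cv2.minAreaRect(P[m][:,:2].astype(np.float32)); print('seat',st,r,np.nanmax(z[m]),np.nanpercentile(z[m],80))
# hole (inner)
m,st=comp((np.hypot(P[...,0]-c[0],P[...,1]-c[1])<40)&(abs(z-69)<4)); print('inner',st,cv2.minAreaRect(P[m][:,:2].astype(np.float32)))
# plinth in tool frame
Q=(P-T[:3,3])@T[:3,:3]; y=Q[...,1]
m,st=comp((abs(Q[...,0])<50)&(abs(Q[...,2])<60)&(y>25)&(y<75)); print('plinth',st,'y top',np.nanpercentile(y[m],[5,50,95])); 
pts=Q[m][:,[0,2]]; 
mm=abs(Q[m][:,1]-np.nanmedian(y[m]))<3; pts=pts[mm]
print(cv2.minAreaRect(pts.astype(np.float32)), pts.min(0),pts.max(0))
b=[]
for a in np.arange(10,40,3):
    s=pts[abs(pts[:,1]-a)<1.5]; b.append((a,s[:,0].min(),s[:,0].max()))
b=np.array(b).round(1);print(b.tolist())
E
python3 an.py w3
```

```text
deck z 68.87354072901405
seat [ 280   67   79  117 2404] ((558.8656005859375, 96.19223022460938), (99.38021087646484, 68.02559661865234), 15.845879554748535) 82.30372566673549 80.43540913115562
seat [ 280   67   79  117 2164] ((558.8656005859375, 96.19223022460938), (99.38021087646484, 68.02559661865234), 15.845879554748535) 82.30372566673549 80.52123030394762
inner [ 287   80   64   91 5093] ((557.9569702148438, 95.91098022460938), (79.50767517089844, 57.243892669677734), 15.67443561553955)
plinth [ 273  193   93   99 5919] y top [36.26334887 47.95994292 49.80785645]
((0.08008575439453125, 14.974088668823242), (58.662071228027344, 52.11952209472656), 89.3705825805664) [-26.27053751 -14.11597422] [26.28833811 44.37802437]
[[10.0, -26.0, 26.1], [13.0, -26.0, 25.9], [16.0, -25.8, 25.7], [19.0, -25.7, 25.5], [22.0, -25.6, 26.2], [25.0, -25.4, 26.0], [28.0, -25.3, 25.8], [31.0, -25.7, 26.2], [34.0, -25.7, 26.3], [37.0, -25.6, 26.1]]
```

Request:
drive_tool([
  [0,0,0.01],
  [0,0,0.0187],
  [0,0,0.02],
  [0,0,0.0187],
  [0,0,0.01],
  [0,0,0],
  [0,0.015,0],
  [0,0.025,0],
  [0,0.03,0],
  [0,0.028,0],
  [0,0.015,0],
  [0,0,0],
], gripper=[1,1,1,1,1,1,1,1,1,1,1,1], turn=[0,0,0,0,0,0,0,0,0,0,0,0])

```text
time_s: 10.35
eef_pos: [560.4, 96.8, 152.3]
ee_rot: [0.428, -0.424, -0.563, 0.566]
force: [-0.8, 0.6, -1.8]
grip_width: 0.324
```

```bash
python3 m2.py w4; python3 an.py w4
```

```text
10.35 [[-2.74000e-01 -6.00000e-03 -9.62000e-01  5.60417e+02]
 [ 9.62000e-01  0.00000e+00 -2.74000e-01  9.67520e+01]
 [ 2.00000e-03 -1.00000e+00  6.00000e-03  1.52280e+02]
 [ 0.00000e+00  0.00000e+00  0.00000e+00  1.00000e+00]] [-0.81801617  0.6256566  -1.78668658] 0.3244426649675404 [-0.04  0.48  1.47  0.    1.2  -1.88]
funnel 0.73 [ 634.8 -155.6   15.7]
funnel 0.59 [561.8  96.4  94.1]
deck z 68.82408798415241
seat [ 263  177  111  125 2544] ((551.1393432617188, 94.00346374511719), (83.73789978027344, 68.12364959716797), 15.881059646606445) 82.77831619688209 80.49136896831888
seat [ 263  177  111  125 2462] ((551.1393432617188, 94.00346374511719), (83.73789978027344, 68.12364959716797), 15.881059646606445) 82.77831619688209 80.51560768866653
inner [259 221   8  50 257] ((567.5322265625, 59.13276672363281), (34.94083023071289, 4.874271869659424), 15.989678382873535)
plinth [ 263  177  111  125 8310] y top [40.98364348 48.33499273 73.90134357]
((0.041721343994140625, 14.882264137268066), (58.735103607177734, 52.11653518676758), 89.29380798339844) [-26.33083559 -14.23761991] [26.30626779 44.52007501]
[[10.0, -25.4, 26.0], [13.0, -26.1, 25.9], [16.0, -25.8, 25.7], [19.0, -25.7, 25.5], [22.0, -25.5, 26.1], [25.0, -25.4, 25.9], [28.0, -25.3, 25.7], [31.0, -25.8, 26.3], [34.0, -25.8, 26.2], [37.0, -25.5, 26.0]]
```

View pics/w4.png

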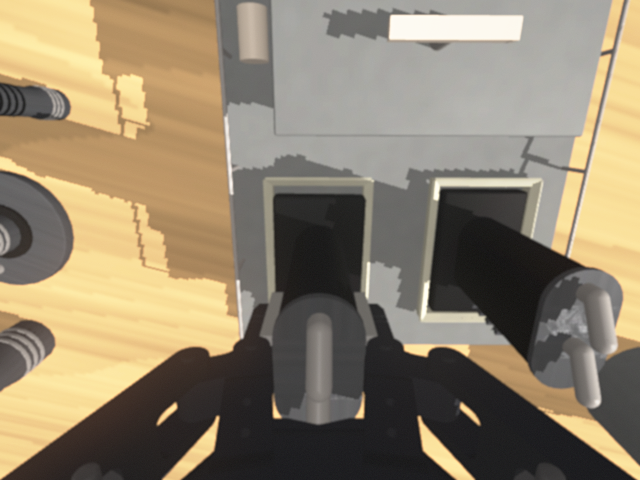

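Request:
drive_tool([
  [-0.0002,0,-0.0011],
  [0,0,0],
  [0,0.004,0],
  [0,0.004,0],
  [0,0.004,0],
  [0,0.004,0],
  [0,0.003,0],
  [0,0.001,0],
  [0,0,0],
], gripper=[1,1,1,1,1,1,1,1,1], turn=[0,0,0,0,0,0,0,0,0])

```text
time_s: 11.35
eef_pos: [562.5, 96.8, 135.5]
ee_rot: [0.426, -0.426, -0.564, 0.565]
force: [-0.8, -0.1, -1.5]
grip_width: 0.326
```

```bash
python3 -c "
from h import *
s=ctrl.sense();print(tool().round(4),s['force'],s['wrist_torque'],s['time_s'])"
```

```text
[[-2.745000e-01 -6.000000e-04 -9.616000e-01  5.624734e+02]
 [ 9.616000e-01 -0.000000e+00 -2.745000e-01  9.675590e+01]
 [ 2.000000e-04 -1.000000e+00  6.000000e-04  1.355118e+02]
 [ 0.000000e+00  0.000000e+00  0.000000e+00  1.000000e+00]] [-0.83117794 -0.09355999 -1.48937938] [-0.060932    0.04665275 -0.05196449] 11.35
```

Request:
drive_tool([
  [0.0004,0,0.0012],
  [0,0,0],
  [0,0,0],
], gripper=[1,1,1], turn=[0,0,0])

```text
time_s: 11.6
eef_pos: [561.4, 96.8, 136.1]
ee_rot: [-0.426, 0.426, 0.565, -0.564]
force: [-0.8, 0.3, -0.6]
grip_width: 0.319
```

```bash
python3 m2.py w5; python3 an.py w5
```

```text
11.6 [[-2.74000e-01  0.00000e+00 -9.62000e-01  5.61367e+02]
 [ 9.62000e-01 -0.00000e+00 -2.74000e-01  9.68290e+01]
 [-0.00000e+00 -1.00000e+00 -0.00000e+00  1.36119e+02]
 [ 0.00000e+00  0.00000e+00  0.00000e+00  1.00000e+00]] [-0.82354129  0.25234741 -0.58342455] 0.3194983458795737 [-0.03  0.5   1.49 -0.    1.16 -1.88]
funnel 0.66 [562.4  96.7  77.7]
deck z 68.86017205401957
seat [ 260  178  119  125 3255] ((548.2901000976562, 93.16825103759766), (78.02481079101562, 68.06687927246094), 15.819910049438477) 86.73873668566671 80.42340040639988
seat [ 260  178  119  125 2986] ((548.2901000976562, 93.16825103759766), (78.02481079101562, 68.06687927246094), 15.819910049438477) 82.35440040937723 80.47451512909859
inner [255 225   9  54 284] ((567.5547485351562, 59.15009307861328), (35.98428726196289, 4.978292465209961), 14.433652877807617)
plinth [  231   163   173   166 18665] y top [47.04001064 64.56465819 68.06413543]
((0.005931854248046875, 5.3244476318359375), (100.00684356689453, 109.31173706054688), 0.017111336812376976) [-49.99942528 -49.34620631] [49.99745177 59.98838798]
[[10.0, -49.5, 50.0], [13.0, -49.8, 50.0], [16.0, -49.8, 49.7], [19.0, -49.7, 49.6], [22.0, -50.0, 50.0], [25.0, -49.8, 49.7], [28.0, -49.7, 49.9], [31.0, -49.9, 50.0], [34.0, -49.8, 49.7], [37.0, -49.6, 50.0]]
```

View pics/w5.png

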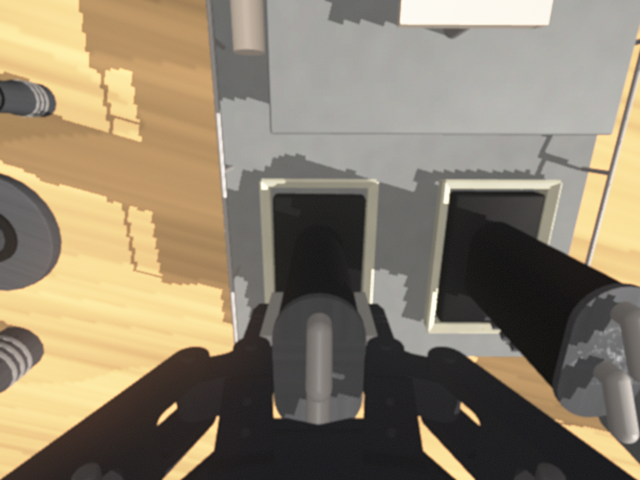

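Request:
drive_tool([
  [0,0.0015,0],
  [0,0.0015,0],
  [0,0.0015,0],
  [0,0.0015,0],
  [0,0.001,0],
  [0,0,0],
  [0,0,0],
], gripper=[1,1,1,1,1,1,1], turn=[0,0,0,0,0,0,0])

```text
time_s: 12.43
eef_pos: [561.4, 96.8, 128.9]
ee_rot: [-0.426, 0.426, 0.564, -0.564]
force: [0.4, -0.4, -1.1]
grip_width: 0.32
```

```bash
python3 -c "
from h import *
s=ctrl.sense();print(s['eef_pos'],tool()[:3,:3].round(4),s['force'],s['wrist_torque'],s['time_s'])"
```

```text
[561.35262098  96.79455556 128.85089508] [[-2.744e-01  1.000e-04 -9.616e-01]
 [ 9.616e-01  0.000e+00 -2.744e-01]
 [-0.000e+00 -1.000e+00 -1.000e-04]] [ 0.428087   -0.44784828 -1.14649802] [ 0.0619176  -0.03278289 -0.02607361] 12.4333
```

Request:
drive_tool([
  [0,0.0005,0],
  [0,0.0005,0],
  [0,0,0],
  [0,0,0],
], gripper=[1,1,1,1], turn=[0,0,0,0])

```text
time_s: 12.77
eef_pos: [561.4, 96.8, 128.8]
ee_rot: [-0.426, 0.426, 0.565, -0.564]
force: [-4.1, -0.8, 6.7]
grip_width: 0.32
```

Request:
drive_tool([
  [0,0,0],
  [0,0,0],
  [0,0,0],
  [0,0,0],
  [0,0,0],
  [0,0,0],
  [0,0,0],
], gripper=[0.62,0.58,0.5,0.4,0.3,0.3,0.3], turn=[0,0,0,0,0,0,0])

```text
time_s: 13.35
eef_pos: [561.3, 96.8, 127.8]
ee_rot: [0.426, -0.426, -0.564, 0.564]
force: [-0.4, 0.1, 0.4]
grip_width: 0.698
```

Request:
drive_tool([
  [0,-0.01,0],
  [0,-0.02,0],
  [0,-0.03,0],
  [0,-0.03,0],
  [0,-0.03,0],
  [0,-0.02,0],
  [0,-0.01,0],
  [0,0,0],
], gripper=[0.3,0.3,0.3,0.3,0.3,0.3,0.3,0.3], turn=[0,0,0,0,0,0,0,0])

```text
time_s: 14.02
eef_pos: [561.9, 96.8, 280.3]
ee_rot: [-0.425, 0.427, 0.565, -0.564]
force: [0.1, 0.4, -1.0]
grip_width: 0.7
```

```bash
python3 m2.py w6; python3 - <<'E'
from h import *
d=np.load('w6.npy');P=cloud('wrist',d,np.load('w6W.npy'));z=P[...,2]
near=np.hypot(P[...,0]-559,P[...,1]-96)<34
for zz in (81,170.5):
    m=near&(abs(z-zz)<2.5);n,l,st,c=cv2.connectedComponentsWithStats(m.astype(np.uint8)); k=1+np.argmax(st[1:,4]);print(zz,st[k],np.median(z[l==k]),cv2.minAreaRect(P[l==k][:,:2].astype(np.float32)))
    A=np.c_[P[l==k][:,:2]-[559,96],np.ones((l==k).sum())]; print('slope',np.linalg.lstsq(A,z[l==k],rcond=None)[0])
im,d=ctrl.capture('top'); save('t6',im)
E
```

```text
14.0167 [[-2.74000e-01  4.00000e-03 -9.62000e-01  5.61881e+02]
 [ 9.62000e-01 -0.00000e+00 -2.75000e-01  9.68100e+01]
 [-1.00000e-03 -1.00000e+00 -4.00000e-03  2.80347e+02]
 [ 0.00000e+00  0.00000e+00  0.00000e+00  1.00000e+00]] [ 0.12231257  0.37592639 -1.01622796] 0.6998050143963395 [-0.03  0.38  1.27 -0.    1.48 -1.88]
seat 0.62 [ 634.8 -152.5   14. ]
seat 0.56 [ 634.9 -159.2   -3.7]
seam 0.69 [6.337e+02 4.546e+02 2.000e-01]
funnel 0.81 [562.5  96.4  69.9]
exhaust 0.92 [574.7  95.9 182.5]
81 [ 293  173   53   61 1220] 80.73320330949761 ((555.58203125, 95.15213775634766), (60.68502426147461, 51.83591079711914), 14.945277214050293)
slope [-4.41467669e-03 -3.55374022e-04  8.06695280e+01]
170.5 [ 299  199   41   70 1837] 171.7833147134593 ((559.219970703125, 96.38690948486328), (54.363182067871094, 30.34825325012207), 15.307656288146973)
slope [1.62384340e-03 5.47190199e-04 1.71754759e+02]
```

View pics/w6.png

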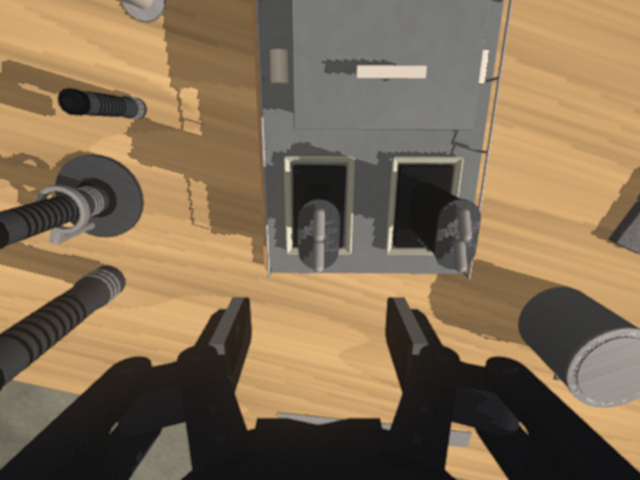

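Request:
drive_tool([
  [-0.0264,0,0],
  [-0.0264,0,0],
  [-0.0264,0,0],
  [-0.0264,0,0],
  [-0.0264,0,0],
  [-0.0264,0,0],
  [-0.0264,0,0],
  [-0.0264,0,0],
  [-0.0264,0,0],
  [-0.0264,0,-0.0016],
  [0,0,0],
], gripper=[0.3,0.3,0.3,0.2,0.2,0.2,0.1,0.1,0.1,0.1,0.1], turn=[0,0,0,0,0,0,0,0,0,0,0])

```text
time_s: 15.23
eef_pos: [635.6, -161.0, 275.9]
ee_rot: [0.428, -0.426, -0.563, 0.564]
force: [-0.2, 0.9, 0.3]
grip_width: 0.897
```

```bash
cat > m3.py <<'E'
from h import *
import sys
n=sys.argv[1]
T=tool(); s=ctrl.sense(); print(s['time_s'],T.round(3)); W=w_from_c('wrist')
im,d=ctrl.capture('wrist'); save(n,im); P=cloud('wrist',d,W);z=P[...,2]
near=np.hypot(P[...,0]-636,P[...,1]+156)<30
m=near&(abs(z-172)<6)
print(m.sum(),np.nanmax(z[near]))
if m.sum()>5:
  n,l,st,c=cv2.connectedComponentsWithStats(m.astype(np.uint8)); k=1+np.argmax(st[1:,4]);p=P[l==k];print(st[k],np.median(p[:,2]),cv2.minEnclosingCircle(p[:,:2].astype(np.float32)))
m=near&(abs(z-74)<6); p=P[m]; print('ring',len(p),p[:,2].max() if len(p) else 0, cv2.minEnclosingCircle(p[:,:2].astype(np.float32)) if len(p) else 0)
m=(np.hypot(P[...,0]-636,P[...,1]+156)<70)&(abs(z-12)<3); p=P[m]; print('foot',len(p),cv2.minEnclosingCircle(p[:,:2].astype(np.float32)))
for q in ['torch','stand_pad','stand']:
    for r in ctrl.pinpoint('wrist',q): print(q,round(r['score'],2),tw(W,r['centre']).round(1))
E
python3 m3.py w7
```

```text
15.2333 [[-2.71000e-01 -2.00000e-03 -9.63000e-01  6.35554e+02]
 [ 9.63000e-01 -0.00000e+00 -2.71000e-01 -1.60961e+02]
 [ 0.00000e+00 -1.00000e+00  2.00000e-03  2.75853e+02]
 [ 0.00000e+00  0.00000e+00  0.00000e+00  1.00000e+00]]
1106 373.30914695371
[ 307  221   38   37 1106] 168.9561710112563 ((634.4869995117188, -156.2766876220703), 14.731839179992676)
ring 606 79.50931826334323 ((634.3934326171875, -155.98521423339844), 24.900667190551758)
foot 3464 ((634.3209228515625, -156.08734130859375), 49.8065299987793)
torch 0.8 [ 635.5 -153.7   15.2]
torch 0.78 [ 5.245e+02 -1.278e+02 -5.000e-01]
torch 0.78 [ 7.460e+02 -1.375e+02  7.000e-01]
stand_pad 0.55 [ 639.5 -156.4   15.5]
stand 0.88 [ 632.9 -158.    -2.8]
```

View pics/w7.png

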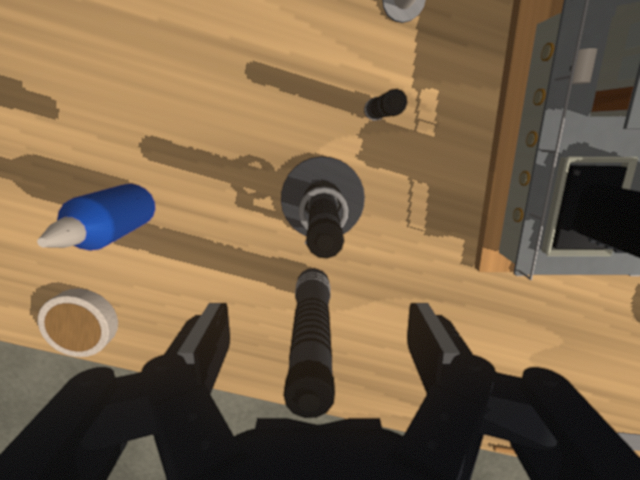

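Request:
drive_tool([
  [0.0048,0,-0.0003],
  [0,0,0],
  [0,0.015,0],
  [0,0.025,0],
  [0,0.03,0],
  [0,0.03,0],
  [0,0.025,0],
  [0,0.015,0],
  [0,0.005,0],
  [0,0,0],
], gripper=[0.1,0.1,0.1,0.1,0.1,0.1,0.1,0.1,0.1,0.1], turn=[0,0,0,0,0,0,0,0,0,0])

```text
time_s: 16.27
eef_pos: [633.9, -151.2, 132.2]
ee_rot: [0.426, -0.425, -0.564, 0.565]
force: [-0.0, -0.5, 0.4]
grip_width: 0.901
```

Request:
drive_tool([
  [0,0,0],
  [0,0,0],
], gripper=[0.1,0.1], turn=[0,0])

```text
time_s: 16.43
eef_pos: [634.9, -152.0, 134.6]
ee_rot: [-0.425, 0.427, 0.565, -0.564]
force: [-0.5, -0.6, -0.3]
grip_width: 0.9
```

Request:
drive_tool([
  [-0.004,0,0.0015],
  [0,0.01,0],
  [0,0.008,0],
  [0,0,0],
  [0,0,0],
], gripper=[0.1,0.1,0.1,0.1,0.1], turn=[0,0,0,0,0])

```text
time_s: 16.85
eef_pos: [633.6, -156.0, 114.0]
ee_rot: [0.426, -0.425, -0.564, 0.565]
force: [0.2, -0.6, -0.3]
grip_width: 0.902
```

```bash
python3 -c "
from h import *
s=ctrl.sense();print(s['eef_pos'],s['force'],tool().round(4));im,d=ctrl.capture('wrist');save('w8',im)"
```

```text
[ 633.59654344 -156.04082562  113.9876616 ] [ 0.22600074 -0.57201294 -0.29818818] [[-2.744000e-01 -1.500000e-03 -9.616000e-01  6.335965e+02]
 [ 9.616000e-01  7.000000e-04 -2.744000e-01 -1.560408e+02]
 [ 1.100000e-03 -1.000000e+00  1.300000e-03  1.139877e+02]
 [ 0.000000e+00  0.000000e+00  0.000000e+00  1.000000e+00]]
```

View pics/w8.png

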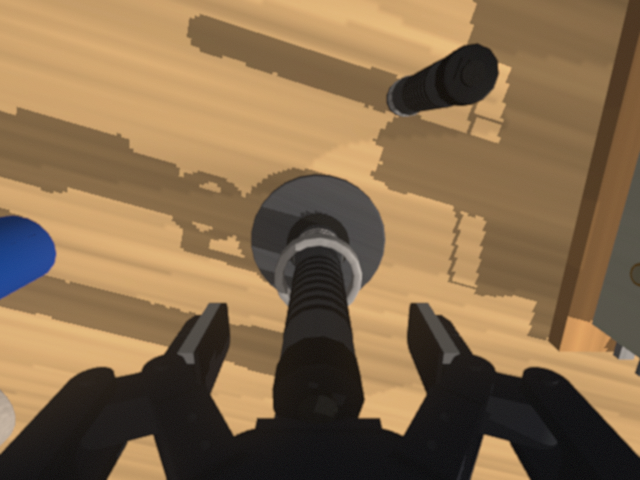

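Request:
drive_tool([
  [0,0,0],
  [0,0,0],
  [0,0,0],
  [0,0,0],
  [0,0,0],
  [0,0,0],
  [0,0,0],
  [0,0,0],
], gripper=[0.3,0.5,0.6,0.7,0.8,1,1,1], turn=[0,0,0,0,0,0,0,0], force=30)

```text
time_s: 17.57
eef_pos: [634.1, -156.2, 115.2]
ee_rot: [-0.426, 0.426, 0.565, -0.564]
force: [0.4, 0.1, 2.2]
grip_width: 0.313
```

```bash
python3 -c "
from h import *
s=ctrl.sense();print(s['eef_pos'],s['force'],s['wrist_torque'],s['grip_width'])"
```

```text
[ 634.08942979 -156.19653061  115.17358857] [0.42246705 0.14208708 2.19651281] [ 0.06155474 -0.01215698  0.00252067] 0.3128941033671939
```

Request:
drive_tool([
  [0,-0.003,0],
  [0,-0.008,0],
  [0,-0.014,0],
  [0,-0.018,0],
  [0,-0.02,0],
  [0,-0.02,0],
  [0,-0.018,0],
  [0,-0.012,0],
  [0,-0.007,0],
  [0,0,0],
], gripper=[1,1,1,1,1,1,1,1,1,1], turn=[0,0,0,0,0,0,0,0,0,0], force=45)

```text
time_s: 18.4
eef_pos: [634.3, -156.3, 236.6]
ee_rot: [-0.425, 0.427, 0.565, -0.564]
force: [-0.1, -0.5, -1.8]
grip_width: 0.309
```

Request:
drive_tool([
  [0.0122,0,-0.0022],
  [0.0222,0,-0.0041],
  [0.0222,0,-0.0041],
  [0.0222,0,-0.0041],
  [0.0222,0,-0.0041],
  [0.0222,0,-0.0041],
  [0.0222,0,-0.0041],
  [0.0222,0,-0.0041],
  [0.0222,0,-0.0041],
  [0.0222,0,-0.0041],
  [0.0222,0,-0.0041],
  [0.0222,0,-0.0041],
  [0.0068,0,-0.0011],
  [0,0,0],
  [0,0,0],
], gripper=[1,1,1,1,1,1,1,1,1,1,1,1,1,1,1], turn=[0,0,0,0,0,0,0,0,0,0,0,0,0,0,0])

```text
time_s: 19.65
eef_pos: [607.9, 110.2, 234.2]
ee_rot: [0.426, -0.425, -0.564, 0.565]
force: [-0.5, 1.1, -1.6]
grip_width: 0.312
```

```bash
cat > m4.py <<'E'
from h import *
import sys
n=sys.argv[1]
T=tool(); s=ctrl.sense(); print(s['time_s'],T.round(3),s['force'],s['grip_width']); W=w_from_c('wrist')
im,d=ctrl.capture('wrist'); save(n,im); np.save(n+'.npy',d); P=cloud('wrist',d,W)
Q=(P-T[:3,3])@T[:3,:3]
m=(np.hypot(Q[...,0],Q[...,2])<30)&(Q[...,1]<110)&(Q[...,1]>-70)
# torch axis per height slice
for a in range(20,101,10):
    k=m&(abs(Q[...,1]-a)<4)
    if k.sum()>20: x=Q[k]; print(a,k.sum(),'x',x[:,0].min().round(1),x[:,0].max().round(1),'z',x[:,2].max().round(1))
print('lowest y',np.nanmax(Q[m][:,1]))
E
python3 m4.py w9
```

```text
19.65 [[-2.75000e-01 -1.00000e-03 -9.61000e-01  6.07894e+02]
 [ 9.61000e-01 -0.00000e+00 -2.75000e-01  1.10207e+02]
 [ 0.00000e+00 -1.00000e+00  1.00000e-03  2.34208e+02]
 [ 0.00000e+00  0.00000e+00  0.00000e+00  1.00000e+00]] [-0.50290008  1.14279062 -1.57721486] 0.31212807833607614
20 307 x -13.7 13.6 z 13.7
30 262 x -13.7 13.8 z 13.7
40 233 x -13.7 13.6 z 13.7
50 229 x -13.4 13.5 z 29.7
60 365 x -14.1 13.5 z 29.5
70 330 x -16.1 16.1 z 15.7
80 130 x -16.3 15.8 z 15.7
90 88 x -14.1 14.8 z 15.6
100 35 x -14.8 15.6 z 14.0
lowest y 101.55915838029983
```

View pics/w9.png

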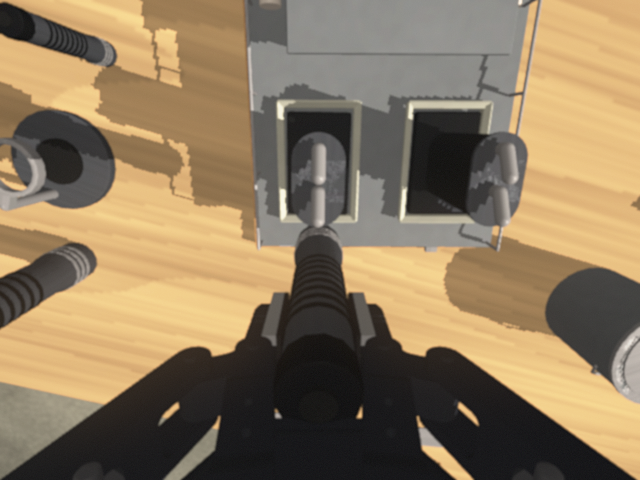

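Request:
drive_tool([
  [0,0.003,0],
  [0,0.005,0],
  [0,0.004,0],
  [0,0.001,0],
  [0,0,0],
  [0,0,0],
  [0,0,0],
  [0,0,0],
  [0,0,0],
  [0,0,0],
  [0,0,0],
  [0,0,0],
  [0,0,0],
  [0,0,0],
  [0,0,0],
  [0,0,0],
  [0,0,0],
  [0,0,0],
  [0,0,0],
  [0,0,0],
], gripper=[1,1,1,1,1,1,1,1,1,1,1,1,1,1,1,1,1,1,1,1], turn=[0,0,0,0,0,0,0,0,0,0,0,0,0,0,0,0,0,0,0,0])

```text
time_s: 21.37
eef_pos: [608.3, 110.2, 221.9]
ee_rot: [-0.426, 0.426, 0.564, -0.564]
force: [0.1, 0.5, -1.0]
grip_width: 0.31
```

```bash
python3 - <<'E'
from h import *
T=tool();print(T.round(3))
L=(T@np.array([0,100.2,0,1]))[:3]; seam=np.array([558.9,96.2,81])+46.5*np.array([.962,.272,0]); print(L,seam,(T[:3,:3].T@(seam-L)))
for n in ['scene']:
    im,d=ctrl.capture(n); save('s9',im[100:340,180:480].repeat(2,0).repeat(2,1))
    W=w_from_c(n)
    for q in ['torch','funnel']:
        for r in ctrl.pinpoint(n,q): print(q,round(r['score'],2),tw(W,r['centre']).round(0))
E
```

```text
[[-2.74000e-01  0.00000e+00 -9.62000e-01  6.08275e+02]
 [ 9.62000e-01 -0.00000e+00 -2.74000e-01  1.10190e+02]
 [-0.00000e+00 -1.00000e+00 -0.00000e+00  2.21928e+02]
 [ 0.00000e+00  0.00000e+00  0.00000e+00  1.00000e+00]]
[608.28144583 110.18964619 121.72755424] [603.633 108.848  81.   ] [-1.34390025e-02  4.07272458e+01  4.84076488e+00]
torch 0.77 [614. 112. 122.]
torch 0.7 [ 752. -140.   -2.]
torch 0.59 [ 525. -128.    0.]
torch 0.47 [ 706. -371.    0.]
torch 0.18 [580. 101. 181.]
funnel 0.88 [565.  96.  65.]
funnel 0.72 [535. 200.  68.]
funnel 0.65 [ 639. -150.   14.]
```

View pics/s9.png

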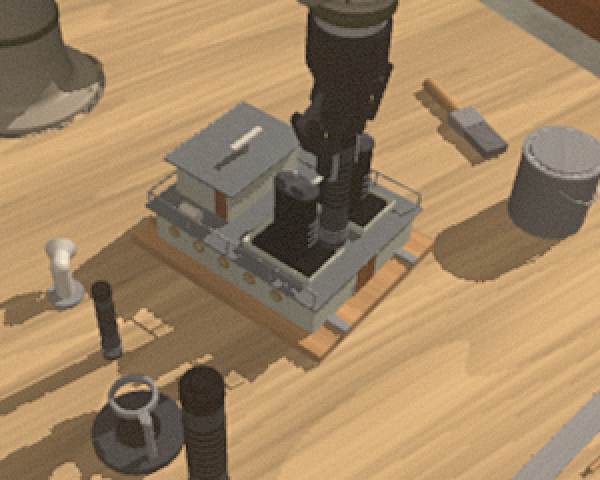

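Request:
drive_tool([
  [0,0,0],
  [0,0,0],
  [0,0,0],
  [0,0,0],
  [0,0,0],
  [0,0,0],
  [0,0,0],
  [0,0,0],
  [0,0,0],
  [0,0,0],
  [0,0,0],
  [0,0,0],
  [0,0,0],
  [0,0,0],
  [0,0,0],
  [0,0,0],
  [0,0,0],
  [0,0,0],
  [0,0,0],
  [0,0,0],
], gripper=[1,1,1,1,1,1,1,1,1,1,1,1,1,1,1,1,1,1,1,1], turn=[0,0,0,0,0,0,0,0,0,0,0,0,0,0,0,0,0,0,0,0])

```text
time_s: 23.18
eef_pos: [608.3, 110.2, 221.9]
ee_rot: [-0.426, 0.426, 0.564, -0.564]
force: [-0.3, 0.3, -1.7]
grip_width: 0.309
```

Request:
drive_tool([
  [0,0,0],
  [0,0,0],
  [0,0,0],
  [0,0,0],
  [0,0,0],
  [0,0,0],
  [0,0,0],
  [0,0,0],
  [0,0,0],
  [0,0,0],
  [0,0,0],
  [0,0,0],
], gripper=[1,1,1,1,1,1,1,1,1,1,1,1], turn=[0,0,0,0,0,0,0,0,0,0,0,0])

```text
time_s: 24.18
eef_pos: [608.3, 110.2, 221.9]
ee_rot: [-0.426, 0.426, 0.564, -0.564]
force: [-0.0, 1.0, -2.0]
grip_width: 0.307
```

Request:
drive_tool([
  [0,-0.005,0],
  [0,-0.01,0],
  [-0.0068,0,0.0011],
  [-0.0222,0,0.0041],
  [-0.0222,0,0.0041],
  [-0.0222,0,0.0041],
  [-0.0222,0,0.0041],
  [-0.0222,0,0.0041],
  [-0.0222,0,0.0041],
  [-0.0222,0,0.0041],
  [-0.0222,0,0.0041],
  [-0.0222,0,0.0041],
  [-0.0222,0,0.0041],
  [-0.0222,0,0.0041],
  [-0.0123,0,0.0019],
  [0,0,0],
  [0,0,0],
  [0,0,0],
  [0,0,0],
  [0,0,0],
], gripper=[1,1,1,1,1,1,1,1,1,1,1,1,1,1,1,1,1,1,1,1], turn=[0,0,0,0,0,0,0,0,0,0,0,0,0,0,0,0,0,0,0,0])

```text
time_s: 25.85
eef_pos: [634.4, -155.2, 237.2]
ee_rot: [-0.425, 0.426, 0.565, -0.565]
force: [0.3, 0.9, -1.6]
grip_width: 0.307
```

```bash
python3 m4.py w10
```

```text
25.85 [[-2.76000e-01  0.00000e+00 -9.61000e-01  6.34357e+02]
 [ 9.61000e-01 -0.00000e+00 -2.76000e-01 -1.55197e+02]
 [-0.00000e+00 -1.00000e+00 -0.00000e+00  2.37161e+02]
 [ 0.00000e+00  0.00000e+00  0.00000e+00  1.00000e+00]] [ 0.3373474   0.87555414 -1.58723237] 0.30695036847632085
20 311 x -13.7 13.6 z 13.6
30 266 x -13.7 13.8 z 13.7
40 225 x -13.7 13.7 z 13.8
50 200 x -13.7 13.6 z 13.3
60 211 x -14.2 14.2 z 13.4
70 334 x -16.1 16.1 z 15.9
80 121 x -15.9 15.8 z 15.5
90 102 x -15.5 15.5 z 15.5
100 52 x -14.9 15.6 z 15.5
lowest y 100.40968590788616
```

View pics/w10.png

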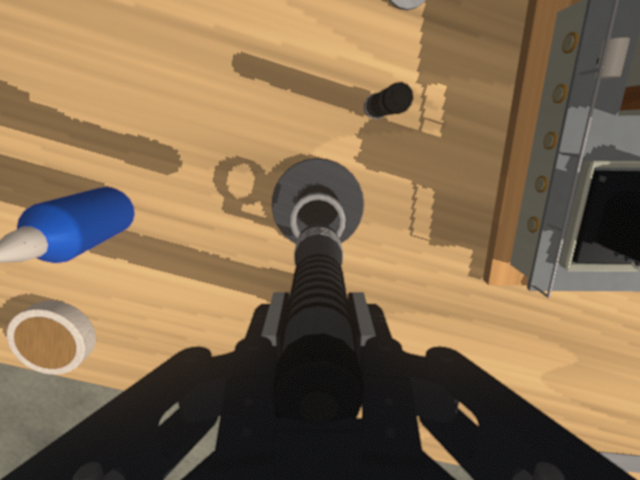

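Request:
drive_tool([
  [-0.0009,0.005,0.0002],
  [0,0.01,0],
  [0,0.012,0],
  [0,0.012,0],
  [0,0.012,0],
  [0,0.012,0],
  [0,0.012,0],
  [0,0.012,0],
  [0,0.012,0],
  [0,0.01,0],
  [0,0.004,0],
  [0,0,0],
  [0,0,0],
], gripper=[1,1,1,1,1,1,1,1,1,1,1,1,1], turn=[0,0,0,0,0,0,0,0,0,0,0,0,0])

```text
time_s: 26.98
eef_pos: [634.5, -157.2, 124.2]
ee_rot: [-0.426, 0.426, 0.564, -0.564]
force: [0.6, 0.8, -1.3]
grip_width: 0.309
```

Request:
drive_tool([
  [0.001,0,0],
  [0,0.003,0],
  [0,0.003,0],
  [0,0.0015,0],
  [0,0.001,0],
  [0,0,0],
  [0,0,0],
], gripper=[1,1,1,1,1,1,1], turn=[0,0,0,0,0,0,0])

```text
time_s: 27.57
eef_pos: [634.1, -156.2, 115.4]
ee_rot: [0.426, -0.426, -0.564, 0.564]
force: [0.0, -0.4, -1.7]
grip_width: 0.309
```

Request:
drive_tool([
  [0,0.0005,0],
  [0,0.0005,0],
  [0,0,0],
  [0,0,0],
], gripper=[1,1,1,1], turn=[0,0,0,0])

```text
time_s: 27.9
eef_pos: [634.3, -156.2, 115.2]
ee_rot: [-0.426, 0.426, 0.565, -0.564]
force: [-1.4, 1.3, 5.3]
grip_width: 0.311
```

Contact with the pad (5 N) at the height at which it was picked up; release and rise.

Request:
drive_tool([
  [0,0,0],
  [0,0,0],
  [0,0,0],
  [0,0,0],
  [0,0,0],
  [0,0,0],
  [0,0,0],
  [0,0,0],
], gripper=[0.64,0.6,0.5,0.4,0.3,0.2,0.2,0.2], turn=[0,0,0,0,0,0,0,0])

```text
time_s: 28.57
eef_pos: [634.0, -156.1, 114.4]
ee_rot: [0.426, -0.426, -0.564, 0.564]
force: [-0.7, -0.3, 0.4]
grip_width: 0.799
```

Request:
drive_tool([
  [0,-0.01,0],
  [0,-0.02,0],
  [0,-0.025,0],
  [0,-0.03,0],
  [0,-0.03,0],
  [0,-0.025,0],
  [0,-0.015,0],
  [0,-0.005,0],
  [0,0,0],
  [0,0,0],
], gripper=[0.2,0.2,0.2,0.2,0.2,0.2,0.2,0.2,0.2,0.2], turn=[0,0,0,0,0,0,0,0,0,0])

```text
time_s: 29.4
eef_pos: [633.8, -156.0, 273.5]
ee_rot: [0.426, -0.425, -0.564, 0.565]
force: [0.3, -0.1, 0.2]
grip_width: 0.802
```

```bash
python3 m3.py w11; python3 - <<'E'
from h import *
im,d=ctrl.capture('top'); save('t11',im); im,d=ctrl.capture('scene'); save('s11',im); W=w_from_c('scene')
for q in ['torch','funnel','glue','tin','cowl','brush']:
    for r in ctrl.pinpoint('scene',q): print(q,round(r['score'],2),tw(W,r['centre']).round(0))
print(ctrl.sense()['time_s'])
E
```

```text
29.4 [[-2.74000e-01 -1.00000e-03 -9.62000e-01  6.33800e+02]
 [ 9.62000e-01  1.00000e-03 -2.74000e-01 -1.56043e+02]
 [ 1.00000e-03 -1.00000e+00  1.00000e-03  2.73501e+02]
 [ 0.00000e+00  0.00000e+00  0.00000e+00  1.00000e+00]]
1131 370.71564295334275
[ 299  223   39   37 1131] 168.92038443419193 ((634.9608764648438, -156.06674194335938), 14.739692687988281)
ring 622 79.89180341642088 ((634.4000854492188, -155.9969024658203), 24.969926834106445)
foot 3493 ((634.2916259765625, -155.81663513183594), 49.80944061279297)
torch 0.91 [ 635.6 -154.4   15.8]
torch 0.69 [ 745.2 -138.     1.3]
torch 0.61 [ 523.7 -126.8    1.6]
stand_pad 0.75 [ 636.3 -157.    15.9]
stand 0.58 [ 632.5 -159.6   -4.2]
torch 0.86 [ 748. -137.   -2.]
torch 0.8 [ 526. -126.    2.]
funnel 0.93 [561.  95.  65.]
funnel 0.63 [ 414. -132.   -4.]
glue 0.86 [ 705. -370.   -1.]
tin 0.69 [640. 454.  -1.]
cowl 0.74 [ 415. -130.   -3.]
brush 0.83 [430. 492.  -4.]
30.0
```

View pics/s11.png

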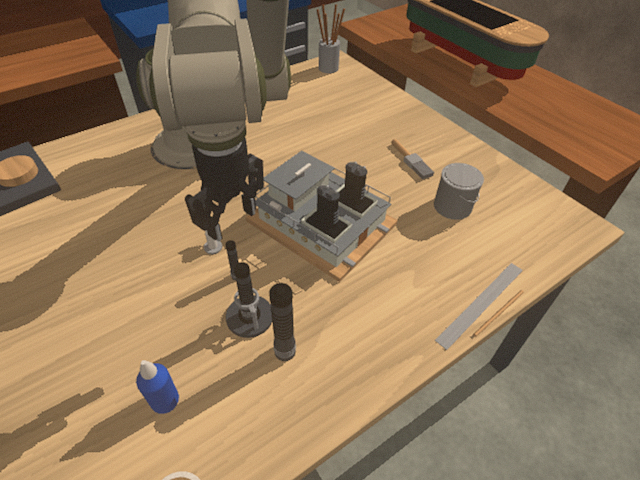

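View pics/w11.png

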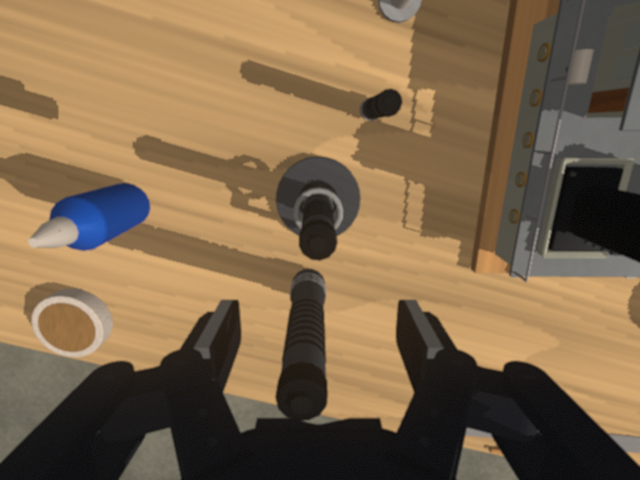

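The torch stands in its ring: the tail is centred on the ring to within 1 mm and at the same height as before. The funnel is seated beside its twin, the bystanders have not moved, and the gripper is clear.

```bash
python3 -c "
from rig import ctrl
print(ctrl.finish_job())"
```

```text
the job is handed in; nothing more can be done
None
```

I set the funnel in the empty coaming, tacked the joint with the torch, put the torch back in its stand and handed the job in at about 30 s of the 72 s. No verdict was reported.

- **Funnel:** gripped by the casing sides, lowered until it touched the deck (about 7 N) and let go. Afterwards its top plate measured within about 0.5 mm of the coaming's centre, at its full height and level, with the exhausts aft like the twin's.
- **Tack:** I used the middle-sized torch, the one in the ring stand. It shone straight down with the lens about 41 mm above the joint and the beam about 5 mm aft of it, to clear the casing. It stayed there for roughly 4 s.
- **Torch return:** lowered until it touched the pad (about 5 N) and released. Its tail measured within 1 mm of the ring's axis, at the same height as before pickup.
- **Bystanders:** the glue bottle, tin, cowl ventilator and brush are within about 5 mm of where they were first found, which is within measuring error.

**Checks that disagreed:**
- The scene camera and networks read positions up to about 6 mm off the wrist camera. I went by the wrist camera's depth, which matched the known sizes.
- The last scene picture's search did not list the torch in the stand. The wrist camera did find it there.

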